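# Rock the red transit bung out of a coolant manifold

### The arm

A 6-joint arm with a two-finger parallel gripper is mounted at the origin on a cart in front of the work surface, level with it; the furniture and walls round the work are solid. World frame = base frame: x ahead of the robot, y to its left, z up, the work surface at z = 0. Lengths are in m, angles in rad, forces in N, time in s.
With the tool pointing down it reaches from about 0.4 to 0.925 m from the base axis. Payload 12.5 kg.
Tool frame: the origin (TCP) lies midway between the tips of the shut fingers; the grasp point (between the pads) lies 19 mm behind it; z points along the fingers, y is the line along which they close (so a half turn about z gives the same grasp; the last joint's range is limited). The gripper opens to 95 mm and grips with 3 to 60 N. Pads are 20 mm wide; open, the fingers measure 119 mm over their backs; the gripper's body (75 mm by 180 mm) begins 59 mm behind the grasp point.
Start: joints at [1.064, 0.491, 1.559, -0, 1.092, -0.106], TCP at [0.244, 0.575, 0.215] pointing down, gripper open.
Joint ranges: [-3.1, 3.1], [-0.84, 2.19], [0.05, 2.79], [-1.13, 4.28], [0.06, 2.93], [-2.69, 2.69]. Speed limits (rad/s): [2.22, 2.22, 2.79, 3.14, 3.14, 3.14].

### API

Orientations are given as a unit quaternion [w, x, y, z].
In Python, from rig import env gives the robot as it stands.
- The arm moves only by the shell command python3 -m handwheel 'ROWS'. ROWS is JSON, a list of rows, each an object with "travel": the shift along the tool's x, y, z in m, a list of three; "angular": the turn, a rotation vector about the tool's x, y, z in rad, a list of three; "grip": the closure, from 0 (fully open) to 1 (shut). A call has 1 to 20 rows; each row is the pose to reach, as a shift and turn from the pose commanded when the call began, along the tool's axes at that moment; what a row does not reach only later rows make up. A row lasts 1/10 s, in which the tool goes at most 50 mm and 8.59 degrees, less where a joint would pass 70% of its speed; a pose out of reach is approached as far as the arm can. A call with a gripper value outside its range is refused whole. The fingers move at their own pace and stop on an object; the grip force is fixed at half the most. Time passes only in rows, so rows that repeat a pose let the fingers close. It gives the time, the measured TCP pose, the force, the opening and the grip force at its end, in the units of the state.
- env.observe(): the state, without advancing time (a new reading comes with each control period).
- env.read_camera(name): name is "scene" or "top"; returns a dict with "image" (384x512x3 uint8, blue, green, red), "range_z" (384x512 float32, m along the optical axis (not along the pixel's ray), 0 where there is no reading), "K" (3x3 intrinsics, pixels), "D" ([k1, k2, p1, p2, k3] as OpenCV has them; the pictures are not rectified), "pose" (4x4, takes a point from camera to world coordinates). Camera axes: x right, y down, z forward; pixel columns grow to the right and rows downward; lengths in m; the calibration is good to about 2 mm. A picture is of the moment at which its call begins.
- env.finish_job(): hands the job in; it is judged then, once.
The state is a dict: "time_s": time; "joint_pos": joint angles; "qd": joint speeds; "joint_torque": joint torques, N m; "eef_pos": TCP position; "eef_rot": TCP orientation; "wrist_force": force on the tool from outside, world axes, zero at the start; "wrist_torque": the same for the moment, N m; "finger_gap": opening from 0.0 (shut) to 1.0 (fully open); "grip_force": force on a finger pad.
Only numpy, scipy, OpenCV 4.12 (cv2) and the standard library are available. Lean on these libraries where they do the work, as an engineer would, in place of code of your own. Each camera call takes 0.05 s, during which the arm holds its last target. There are 200 camera calls.

### The job

Pull the drawer of the small grey test cabinet all the way out to its stop, then draw the red bung straight up out of its port, rocking it from side to side while pulling gently, because it is a tight press fit and a plain pull would lift the whole manifold off its dowels. Put the red bung in the yellow tray and let go of it; leave the white bung in its port, the manifold down on the drawer floor, the drawer out and everything else where it is.

Things in the scene. Friction and masses are not known exactly. Their poses are not given: they have to be found in the camera images.
- cabinet_mark (a point): Middle of the underside of a grey sheet-metal cabinet, 130 (x, depth) x 115 (y, width) x 112 mm high, fixed on the bench. +x points to the back of the cabinet, z up; the drawer comes out along -x.
- drawer (a joint): How far the drawer is out (m): 0 shut, 0.110 at its stop; about 2.5 N of friction, stays where it is left. Its blue front panel (113 mm wide, 8 mm thick, 7 to 107 mm above the bench) stands 8 mm proud of the cabinet; behind it a 98 mm wide pan with 22 mm side walls.
- drawer_handle (a point): Middle of the straight bar of the drawer's steel bow handle, 90 mm above the bench; moves with the drawer, axes as the cabinet's. The bar is round, 10 mm thick, 50 mm long along y, with 40 mm clear between it and the front panel, so that closed fingers can go down behind it and hook it.
- manifold (a joint): How far the aluminium manifold block (98 x 70 x 45 mm, long side along the cabinet's x) is lifted off the drawer floor (m), 0 when home. It rides on two upright dowels; only its 0.85 kg (8 N) holds it down, while a straight pull on a bung takes about 20 to 28 N and would lift it along.
- manifold_top (a point): Middle of the manifold's top face, 60 mm above the bench when home; axes as the cabinet's. Its two ports lie 23 mm in front of (-x) and behind (+x) this point; either may hold the red bung, the other holds the white one. With the drawer shut both are under the cabinet's roof.
- port_front (a point): Centre of the mouth of the front port (22 mm along x), at the manifold's top. In both ports two sprung rubber lips pinch the plug's y faces 10 mm below this level. A bung tilted to +y and -y by about 0.15 rad about that level while rising 1 to 2 mm a swing walks out with little net pull: one side slips up, the other down.
- red_bung: Red bung, 35 to 70 g. Origin: centre of its flange's underside, on the manifold's top when seated; axes then as the cabinet's. Flange 30 (x) x 36 (y) x 5 mm; grip block 22 (x) x 20 (y), 5 to 37 mm above the origin, gripped across its y faces; plug 18 (x) x 30 (y), 28 mm long below the flange. Free of the lips after rising 20 mm, clear after 28.
- white_bung: White bung of the same shape in the other port, 46 mm from the red one along the cabinet's x. It must stay there. Origin and axes as for the red bung.
- tray: Yellow open tray fixed on the bench, 100 x 100 x 24 mm high, walls and floor 4 mm; origin at the centre of its underside, z up. It lies either in the strip behind the grey battery box or in the gap between that box and the laptop; keep the gripper's wide body along the box wall when going down into it.
- box_corner (a point): Top of the far right corner of the big open grey battery box fixed on the bench, 136 mm above it. One box wall runs from here along the world direction (-0.50, 0.87), the other along (-0.87, -0.50); on the second wall a plate stands up to 173 mm.
- bottle: White squeeze bottle with a red spout, 52 mm across, 140 mm high, standing; origin under its centre. Bystander.
- tub: White tub with a blue lid, 37 mm across, 54 mm high, standing; origin under its centre. Bystander.
- cell: Blue prismatic battery cell, 148 (x) x 26 (y) x 107 mm high, standing; origin under its centre. Bystander.
- clamp: Red spring battery clamp lying flat, 48 x 102 x 16 mm; origin under its centre. Bystander.
- torch: Black pocket torch lying along its y, 97 mm long, 27 mm thick; origin under its centre. Bystander.

How it is judged:
On the way, in this order (a step that is already met when the one before it is completed fails the run):
1. the drawer is pulled out to its stop, both bungs still in their ports (value of joint drawer above 0.106 m and z of each of red_bung, white_bung in the frame of manifold_top below 0.008 m), for 0.2 s.
2. the red bung is drawn up clear of its port (z of red_bung in the frame of manifold_top above 0.03 m), for 0.1 s.
At the end, for the whole second after the job is handed in: The red bung lies at rest in the yellow tray (its origin within the tray's outline and below 45 mm), released; the drawer is still at least 95 mm out; the manifold is down on the drawer floor (within 3 mm) and the white bung is still seated in its port (within 6 mm) (x of red_bung in the frame of tray between -0.05 and 0.05 m and y of red_bung in the frame of tray between -0.05 and 0.05 m and height (world z) of red_bung below 0.045 m and linear speed of red_bung below 0.02 m/s and value of joint drawer above 0.095 m and value of joint manifold below 0.003 m and z of white_bung in the frame of manifold_top between -0.004 and 0.006 m and distance between white_bung and manifold_top below 0.035 m); the robot touches nothing.
It fails at once if the manifold is lifted more than 10 mm off the drawer floor (value of joint manifold above 0.01 m).
It fails at once if the white bung is pulled up more than 8 mm (z of white_bung in the frame of manifold_top above 0.008 m).
It fails at once if the red bung is dropped from a height or thrown (faster than 0.9 m/s) (linear speed of red_bung above 0.9 m/s).
It fails at once if a bystander (bottle, tub, cell, torch, clamp) is pushed more than 25 mm or knocked over (distance of any of bottle, tub, cell, torch, clamp from where it was at the start of the episode above 0.025 m or angle between any of bottle, tub, cell's own z axis and vertical above 0.5 rad).
It also fails if it takes over 72 s, if anything falls off the work surface, if the arm or the gripper's body presses on something with over 40 N, if the wrist force passes 120 N, or if a joint passes its speed limit or range.

## Working session

There is one attempt and no reset: what is moved stays moved. The work goes in short steps, Python scripts to look and compute and a shell command to move; the robot and the scene stay as the last step left them, time stands still between calls to the robot, and variables do not carry over. Pictures are saved under pics/ and viewed, at most 10 in all, crops included, and the job is handed in when it is done.

```bash
mkdir -p pics; cat > h.py <<'E'
import numpy as np, cv2
from rig import env
def snap(n,f):
    c=env.read_camera(n); cv2.imwrite(f,c["image"]); np.savez(f[:-4]+'.npz',**c); return c
def world(c,u,v,r=2):
    """3D point from depth at pixel"""
    p=cv2.undistortPoints(np.array([[[u,v]]],float),c["K"],np.array(c["D"]))[0,0]
    z=c["range_z"][int(v)-r:int(v)+r+1,int(u)-r:int(u)+r+1]; z=np.median(z[z>0])
    return (c["pose"]@np.array([p[0]*z,p[1]*z,z,1]))[:3]
def plane(c,u,v,h):
    p=cv2.undistortPoints(np.array([[[u,v]]],float),c["K"],np.array(c["D"]))[0,0]
    d=c["pose"][:3,:3]@np.array([p[0],p[1],1]); o=c["pose"][:3,3]
    return o+d*(h-o[2])/d[2]
def proj(c,P):
    T=np.linalg.inv(c["pose"]); q=T[:3,:3]@np.array(P,float).T+T[:3,3:]
    return cv2.projectPoints(q.T.copy(),np.zeros(3),np.zeros(3),c["K"],np.array(c["D"]))[0][:,0]
E
python3 - <<'E'
from h import *
np.set_printoptions(precision=4,suppress=True)
for n in("scene","top"):
    c=snap(n,f"pics/{n}0.png"); print(n,c["pose"],c["K"],c["D"])
print(env.observe())
E
```

```text
scene [[ 0.4729  0.5106 -0.7181  1.7335]
 [ 0.8808 -0.2954  0.37   -0.6036]
 [-0.0232 -0.8075 -0.5894  1.0296]
 [ 0.      0.      0.      1.    ]] [[482.3889   0.     247.0189]
 [  0.     482.3889 193.4753]
 [  0.       0.       1.    ]] [0.0705 0.     0.     0.     0.    ]
top [[-0.0132 -0.9892  0.146   0.3875]
 [-0.9998  0.0111 -0.0154  0.0202]
 [ 0.0136 -0.1462 -0.9892  1.5493]
 [ 0.      0.      0.      1.    ]] [[393.3843   0.     253.7436]
 [  0.     393.3843 193.9682]
 [  0.       0.       1.    ]] [0.0242 0.     0.     0.     0.    ]
{'time_s': 0.1, 'joint_pos': array([ 1.0644,  0.4915,  1.5594, -0.    ,  1.0917, -0.1056]), 'qd': array([ 0.0004, -0.0008, -0.0023,  0.0001, -0.001 , -0.0016]), 'joint_torque': array([  0.002 , -61.3618, -25.8609,   0.0694,   0.0471,  -0.0001]), 'eef_pos': array([0.2437, 0.5753, 0.2141]), 'eef_rot': array([-0.0001,  0.199 ,  0.98  , -0.0005]), 'wrist_force': array([-0.6978,  1.0754,  0.1685]), 'wrist_torque': array([0.0108, 0.0445, 0.0588]), 'grip_force': 0.0, 'finger_gap': 1.0039219692779129}
```

View pics/scene0.png

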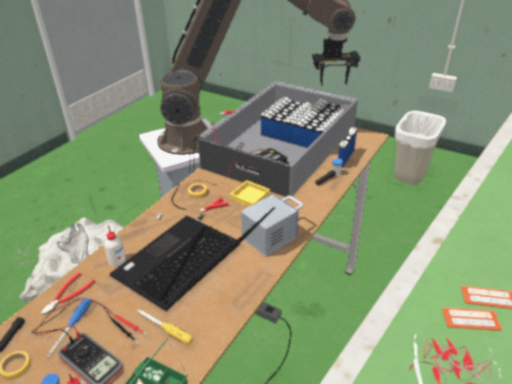

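View pics/top0.png

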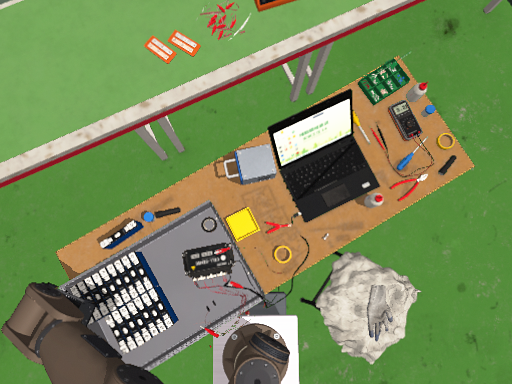

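The scene shows the cabinet at about (270,225) with its handle at (293,203) and the tray at (250,193). In the top view the cabinet is at (255,163), the handle bar at (217,169) and the tray at (242,224), between box and laptop. I'll enlarge both.

```bash
python3 - <<'E'
import cv2,numpy as np
a=cv2.imread("pics/top0.png")[135:250,195:305]; b=cv2.imread("pics/scene0.png")[165:265,220:320]
a=cv2.resize(a,None,fx=3.6,fy=3.6,interpolation=cv2.INTER_CUBIC); b=cv2.resize(b,None,fx=4,fy=4,interpolation=cv2.INTER_CUBIC)
im=np.zeros((420,800,3),np.uint8); im[:a.shape[0],:a.shape[1]]=a; im[:400,400:800]=b
cv2.imwrite("pics/crop0.png",im)
E
```

```text
(no output)
```

View pics/crop0.png

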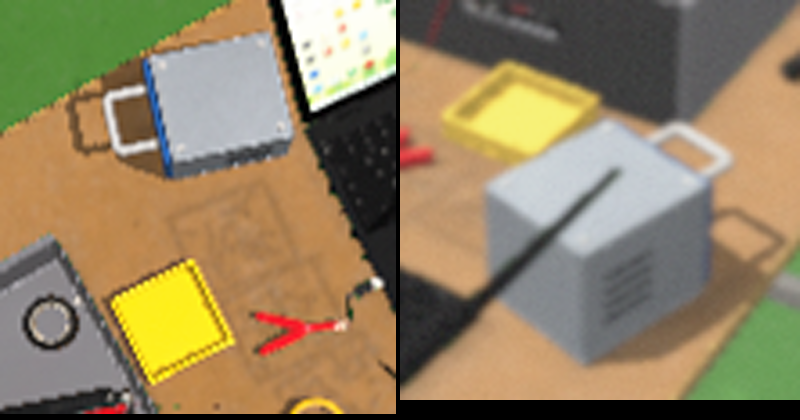

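The crop shows the handle bar from (108,95) to (116,150) at left, and at right from (683,125) to (728,160). The roof corners are clear in both views, and so is the tray.

```bash
python3 - <<'E'
from h import *
np.set_printoptions(precision=4,suppress=True)
t=dict(np.load("pics/top0.npz")); s=dict(np.load("pics/scene0.npz"))
T=lambda u,v:(195+u/3.6-.4,135+v/3.6-.4); S=lambda u,v:(220+(u-400)/4-.4,165+v/4-.4)
def tri(a,b):
    A=[];B=[]
    for c,(u,v) in((t,a),(s,b)):
        o=c["pose"][:3,3]; d=plane(c,u,v,0)-o; d/=np.linalg.norm(d); M=np.eye(3)-np.outer(d,d); A.append(M);B.append(M@o)
    return np.linalg.lstsq(np.vstack(A),np.hstack(B),rcond=None)[0]
pts={'FL(far front)':((148,60),(712,182)),'BL':((266,33),(585,255)),'BR':((294,133),(488,187)),'FR':((168,163),(605,120)),
'h_far':((108,95),(728,160)),'h_near':((116,150),(683,125)),
'tray a':((110,303),(599,97)),'tray b':((192,259),(528,160)),'tray c':((234,339),(443,115)),'tray d':((154,383),(512,63)),}
for k,(a,b) in pts.items():
    print(k,tri(T(*a),S(*b)),'top depth',world(t,*T(*a),1), )
print('bc',world(t,*T(50,240)),plane(t,*T(52,238),.136))
def seg(c,x,y,f):return 
print('roof',world(t,*T(220,95)),world(s,*S(600,190)))
print('traycentre',world(t,*T(172,321)),world(s,*S(520,112)))
# depth roof mask
h,w=t["range_z"].shape
W=np.array([[world(t,u,v,0) if t["range_z"][v,u]>0 else np.zeros(3) for u in range(200,300)] for v in range(135,250)])
m=(abs(W[...,2]-.112)<.006)&(np.arange(135,250)[:,None]<190); n,l,st,ce=cv2.connectedComponentsWithStats(m.astype(np.uint8)); i=1+st[1:,4].argmax(); P=W[l==i]
r=cv2.minAreaRect(P[:,:2].astype(np.float32)*1000);print('roof rect',r,P[:,2].mean(),len(P))
hsv=cv2.cvtColor(t["image"],cv2.COLOR_BGR2HSV)[135:250,200:300]; m=(abs(hsv[...,0].astype(int)-28)<5)&(hsv[...,1]>180)
n,l,st,ce=cv2.connectedComponentsWithStats(m.astype(np.uint8)); i=1+st[1:,4].argmax(); vv,uu=np.where(l==i)
P=np.array([plane(t,u+200,v+135,.024)[:2] for u,v in zip(uu,vv)],np.float32)*1000; print('tray',cv2.minAreaRect(P))
E
```

```text
FL(far front) [0.7647 0.0659 0.1081] top depth [0.7644 0.0635 0.1038]
BL [ 0.7915 -0.0599  0.1078] top depth [ 0.7906 -0.0604  0.1099]
BR [ 0.6847 -0.0859  0.1085] top depth [ 0.6855 -0.0882  0.1007]
FR [0.6532 0.0417 0.1061] top depth [0.6546 0.0435 0.103 ]
h_far [0.7305 0.1067 0.0915] top depth [0.7508 0.1113 0.0037]
h_near [0.6722 0.0998 0.0912] top depth [0.6886 0.1027 0.0019]
tray a [0.518  0.1109 0.0199] top depth [0.5185 0.1099 0.0015]
tray b [0.5635 0.018  0.0149] top depth [ 0.566   0.0197 -0.0001]
tray c [ 0.4767 -0.0236  0.0232] top depth [ 0.4776 -0.0252  0.0005]
tray d [0.4324 0.0658 0.0214] top depth [0.4311 0.0624 0.0009]
bc [0.5715 0.1623 0.1341] [0.5732 0.1601 0.136 ]
roof [ 0.7244 -0.0113  0.1113] [ 0.828  -0.0682  0.1971]
traycentre [0.4978 0.0422 0.0038] [0.4799 0.053  0.0006]
roof rect ((723.8978271484375, -7.851715087890625), (116.09132385253906, 137.74986267089844), 12.020197868347168) 0.11193671588843372 1034
tray ((496.1479187011719, 42.81446838378906), (100.8096694946289, 98.91114807128906), 25.78963279724121)
```

```bash
cat > go.py <<'E'
import sys
from h import *
from scipy.spatial.transform import Rotation as R
def rel(p,yaw_deg):
    s=env.observe(); q=s["eef_rot"]; r=R.from_quat(q[[1,2,3,0]])
    y=np.radians(yaw_deg); Y=np.array([np.cos(y),np.sin(y),0]); Z=np.array([0,0,-1.]); 
    best=min((R.from_matrix(np.c_[np.cross(k*Y,Z),k*Y,Z]) for k in(1,-1)),key=lambda t:(r.inv()*t).magnitude())
    print("t",s["time_s"],"pos",s["eef_pos"].round(4),"F",s["wrist_force"].round(2),"travel",r.inv().apply(np.array(p)-s["eef_pos"]).round(4),"ang",(r.inv()*best).as_rotvec().round(4))
if __name__=="__main__": a=list(map(float,sys.argv[1:])); rel(a[:3],a[3])
E
python3 go.py .704 .080 .25 12.2
```

```text
t 0.1 pos [0.2437 0.5753 0.2141] F [-0.7   1.08  0.17] travel [-0.617  -0.2765 -0.0357] ang [-1.000e-03  4.000e-04  9.571e-01]
```

```bash
python3 -m handwheel '[{"travel":[0,0,-0.036],"angular":[0,0,0],"grip":1},{"travel":[-0.3,-0.135,-0.036],"angular":[0,0,0.45],"grip":1},{"travel":[-0.3,-0.135,-0.036],"angular":[0,0,0.45],"grip":1},{"travel":[-0.3,-0.135,-0.036],"angular":[0,0,0.45],"grip":1},{"travel":[-0.617,-0.2765,-0.036],"angular":[0,0,0.957],"grip":1},{"travel":[-0.617,-0.2765,-0.036],"angular":[0,0,0.957],"grip":1},{"travel":[-0.617,-0.2765,-0.036],"angular":[0,0,0.957],"grip":1},{"travel":[-0.617,-0.2765,-0.036],"angular":[0,0,0.957],"grip":1},{"travel":[-0.617,-0.2765,-0.036],"angular":[0,0,0.957],"grip":1},{"travel":[-0.617,-0.2765,-0.036],"angular":[0,0,0.957],"grip":1},{"travel":[-0.617,-0.2765,-0.036],"angular":[0,0,0.957],"grip":1},{"travel":[-0.617,-0.2765,-0.036],"angular":[0,0,0.957],"grip":1},{"travel":[-0.617,-0.2765,-0.036],"angular":[0,0,0.957],"grip":1},{"travel":[-0.617,-0.2765,-0.036],"angular":[0,0,0.957],"grip":1},{"travel":[-0.617,-0.2765,-0.036],"angular":[0,0,0.957],"grip":1},{"travel":[-0.617,-0.2765,-0.036],"angular":[0,0,0.957],"grip":1},{"travel":[-0.617,-0.2765,-0.036],"angular":[0,0,0.957],"grip":1}]'; python3 go.py .704 .080 .07 12.2
```

```text
time_s: 1.8
eef_pos: [0.7037, 0.08, 0.2498]
eef_rot: [-0.001, 0.628, 0.778, -0.0]
wrist_force: [-0.1, 0.3, 0.1]
finger_gap: 0.003
grip_force: 0.0
t 1.8 pos [0.7037 0.08   0.2498] F [-0.14  0.28  0.15] travel [-0.0002  0.0005  0.1798] ang [-0.0013 -0.0006 -0.0008]
```

```bash
python3 -m handwheel '[{"travel":[0,0,0.05],"angular":[0,0,0],"grip":1},{"travel":[0,0,0.10],"angular":[0,0,0],"grip":1},{"travel":[0,0,0.13],"angular":[0,0,0],"grip":1},{"travel":[0,0,0.15],"angular":[0,0,0],"grip":1},{"travel":[0,0,0.165],"angular":[0,0,0],"grip":1},{"travel":[0,0,0.178],"angular":[0,0,0],"grip":1},{"travel":[0,0,0.178],"angular":[0,0,0],"grip":1}]'; python3 -m handwheel '[{"travel":[0.004,0,0],"angular":[0,0,0],"grip":1},{"travel":[0.008,0,0],"angular":[0,0,0],"grip":1},{"travel":[0.012,0,0],"angular":[0,0,0],"grip":1},{"travel":[0.02,0,0],"angular":[0,0,0],"grip":1},{"travel":[0.03,0,0],"angular":[0,0,0],"grip":1},{"travel":[0.03,0,0],"angular":[0,0,0],"grip":1}]'
```

```text
time_s: 2.5
eef_pos: [0.7033, 0.0808, 0.0715]
eef_rot: [-0.001, 0.628, 0.778, -0.001]
wrist_force: [0.8, -0.2, 0.0]
finger_gap: 0.006
grip_force: 0.0
time_s: 3.1
eef_pos: [0.6973, 0.1112, 0.0728]
eef_rot: [-0.0, 0.628, 0.779, 0.0]
wrist_force: [0.1, 0.6, 0.3]
finger_gap: 0.001
grip_force: 0.0
```

```bash
python3 -m handwheel '[{"travel":[0.01,0,0],"angular":[0,0,0],"grip":1},{"travel":[0.025,0,0],"angular":[0,0,0],"grip":1},{"travel":[0.04,0,0],"angular":[0,0,0],"grip":1},{"travel":[0.055,0,0],"angular":[0,0,0],"grip":1},{"travel":[0.07,0,0],"angular":[0,0,0],"grip":1},{"travel":[0.08,0,0],"angular":[0,0,0],"grip":1}]'; python3 -m handwheel '[{"travel":[0.003,0,0],"angular":[0,0,0],"grip":1},{"travel":[0.006,0,0],"angular":[0,0,0],"grip":1},{"travel":[0.008,0,0],"angular":[0,0,0],"grip":1}]';python3 -m handwheel '[{"travel":[0.002,0,0],"angular":[0,0,0],"grip":1},{"travel":[0.003,0,0],"angular":[0,0,0],"grip":1}]'
```

```text
time_s: 3.7
eef_pos: [0.6803, 0.1895, 0.0726]
eef_rot: [-0.0, 0.628, 0.779, 0.0]
wrist_force: [1.6, -2.3, 0.0]
finger_gap: 0.009
grip_force: 1.7
time_s: 4.0
eef_pos: [0.6789, 0.1954, 0.0725]
eef_rot: [-0.0, 0.628, 0.778, -0.0]
wrist_force: [0.0, -2.9, -0.4]
finger_gap: 0.003
grip_force: 1.4
time_s: 4.2
eef_pos: [0.6788, 0.1959, 0.0725]
eef_rot: [0.001, 0.628, 0.778, -0.001]
wrist_force: [2.0, -18.4, 0.0]
finger_gap: 0.004
grip_force: 9.1
```

```bash
python3 -m handwheel '[{"travel":[-0.008,0,0],"angular":[0,0,0],"grip":1},{"travel":[-0.012,0,0],"angular":[0,0,0],"grip":1},{"travel":[-0.012,0,-0.05],"angular":[0,0,0],"grip":1},{"travel":[-0.012,0,-0.10],"angular":[0,0,0],"grip":1},{"travel":[0.04,0,-0.15],"angular":[0,0,0],"grip":0.6},{"travel":[0.09,0,-0.18],"angular":[0,0,0],"grip":0.6},{"travel":[0.14,0,-0.18],"angular":[0,0,0],"grip":0.6},{"travel":[0.19,0,-0.18],"angular":[0,0,0],"grip":0.6},{"travel":[0.19,0,-0.18],"angular":[0,0,0],"grip":0.6}]'
python3 - <<'E'
from h import *
t=snap("top","pics/top1.png"); s=snap("scene","pics/scene1.png")
a=t["image"][130:230,185:285]; b=s["image"][155:255,240:340]
im=np.zeros((400,800,3),np.uint8); im[:,:400]=cv2.resize(a,(400,400),interpolation=cv2.INTER_CUBIC); im[:,400:]=cv2.resize(b,(400,400),interpolation=cv2.INTER_CUBIC)
cv2.imwrite("pics/crop1.png",im); print(env.observe()["finger_gap"])
E
```

```text
time_s: 5.1
eef_pos: [0.6369, 0.3878, 0.2535]
eef_rot: [-0.0, 0.627, 0.779, 0.001]
wrist_force: [0.3, -0.2, -0.1]
finger_gap: 0.363
grip_force: 0.0
0.39198512731146873
```

View pics/crop1.png

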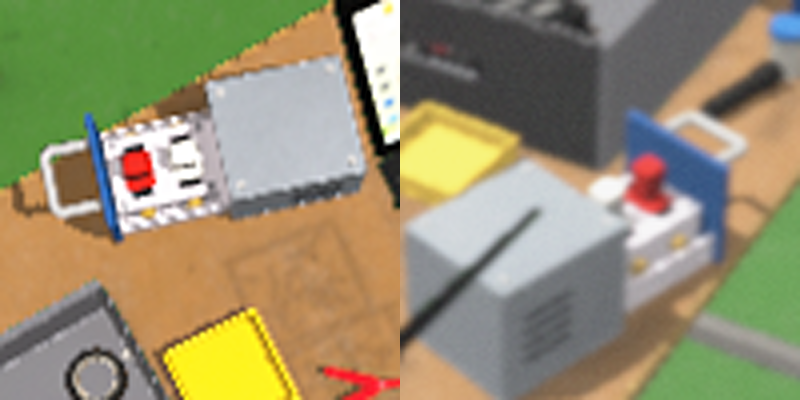

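The drawer is out with the red bung in the front port: its block top is at (140,168) in the top crop and (650,162) in the scene crop. The white one is behind it at (183,155). I'll fit the bung's silhouette in both views.

```bash
cat > fit.py <<'E'
from h import *
from scipy.optimize import minimize
t=dict(np.load("pics/top1.npz")); s=dict(np.load("pics/scene1.npz"))
def corners(x,y,z,yaw,zs,K=8):
    c,n=np.cos(yaw),np.sin(yaw); out=[]
    for (a,b,z0,z1) in((15,18,0,5),(11,10,5,37)):
        P=np.array([(i*a/1e3,j*b/1e3,k/1e3) for i in(-1,1) for j in(-1,1) for k in(z0,z1)])
        # ex=(sin,-cos), ey=(cos,sin)
        out.append(np.c_[x+P[:,0]*n+P[:,1]*c, y-P[:,0]*c+P[:,1]*n, z+P[:,2]])
    return out
def mask(c,box):
    h=cv2.cvtColor(c["image"],cv2.COLOR_BGR2HSV); m=((h[...,0]<10)|(h[...,0]>170))&(h[...,1]>120)&(h[...,2]>50)
    o=np.zeros(m.shape,np.uint8); u0,u1,v0,v1=box; o[v0:v1,u0:u1]=m[v0:v1,u0:u1]; return o
def sil(c,p,yaw):
    u=np.zeros((384*8,512*8),np.uint8)
    for P in corners(*p,yaw,0): cv2.fillConvexPoly(u,cv2.convexHull(np.round((proj(c,P)+.5)*8).astype(np.int32)),1)
    return u
M=[(t,mask(t,(205,235,160,190))),(s,mask(s,(290,315,185,215)))]
for c,m in M: v,u=np.where(m); print(m.sum(),u.mean(),v.mean(),u.min(),u.max(),v.min(),v.max())
yaw=np.radians(12.2)
def moments(c,p):
    q=sil(c,p,yaw); v,u=np.where(q[:2400,1200:2800]); return np.array([(u.mean()+1200)/8-.5,v.mean()/8-.5]),len(u)/64
from scipy.optimize import least_squares
obs=[np.array([np.where(m)[1].mean(),np.where(m)[0].mean()]) for c,m in M]
f=lambda p:np.hstack([moments(c,p/1e3)[0]-o for (c,_),o in zip(M,obs)])
r=least_squares(f,[707,125,60],diff_step=.004,xtol=1e-6); print("fit xyz",r.x,r.fun,[moments(c,r.x/1e3)[1] for c,_ in M])
f2=lambda p:f(np.r_[p,60]); r=least_squares(f2,[707,125],diff_step=.004);print("z fixed",r.x,r.fun)
E
python3 fit.py
python3 - <<'E'
from h import *
t=dict(np.load("pics/top1.npz"))
T=lambda u,v:(185+u/4-.4,130+v/4-.4)
for n,q in dict(redtop=(140,168),white=(183,155),front=(105,178)).items(): print(n,world(t,*T(*q),1),plane(t,*T(*q),.097))
E
```

```text
69 219.07246376811594 172.1304347826087 215 223 167 177
98 301.57142857142856 200.73469387755102 297 306 194 207
fit xyz [694.15749901 130.18042069  59.35922023] [-0.20134132 -0.16344499 -0.40056859  0.23264316] [76.5625, 139.265625]
z fixed [694.02955087 130.62436157] [-0.32634132 -0.16344499 -0.32480848  0.04534346]
redtop [0.68880118 0.12491607 0.09426564] [0.68823488 0.12471923 0.097     ]
white [0.70042266 0.08432607 0.09640104] [0.70029364 0.08429962 0.097     ]
front [0.67644019 0.1563081  0.10976546] [0.67900282 0.15751535 0.097     ]
```

```bash
python3 - <<'E'
from fit import *
def big(c,u0,v0,n=40):
    im=cv2.resize(c["image"][v0:v0+n,u0:u0+n],(400,400),interpolation=cv2.INTER_CUBIC)
    for p,col in(((.6935,.129,.060),(0,255,0)),((.6935+.046*.2113,.129-.046*.9774,.06),(255,0,255))):
        for P in corners(*p,yaw,0):
            q=np.round((proj(c,P)+.5-[u0,v0])*10).astype(int)
            for i in range(8):
                for j in range(i):
                    if bin(i^j).count('1')==1: cv2.line(im,tuple(map(int,q[i])),tuple(map(int,q[j])),col,1)
    return im
cv2.imwrite("pics/ov.png",np.hstack([big(t,204,152),big(s,282,182)]))
E
```

```text
69 219.07246376811594 172.1304347826087 215 223 167 177
98 301.57142857142856 200.73469387755102 297 306 194 207
fit xyz [694.15749901 130.18042069  59.35922023] [-0.20134132 -0.16344499 -0.40056859  0.23264316] [76.5625, 139.265625]
z fixed [694.02955087 130.62436157] [-0.32634132 -0.16344499 -0.32480848  0.04534346]
```

View pics/ov.png

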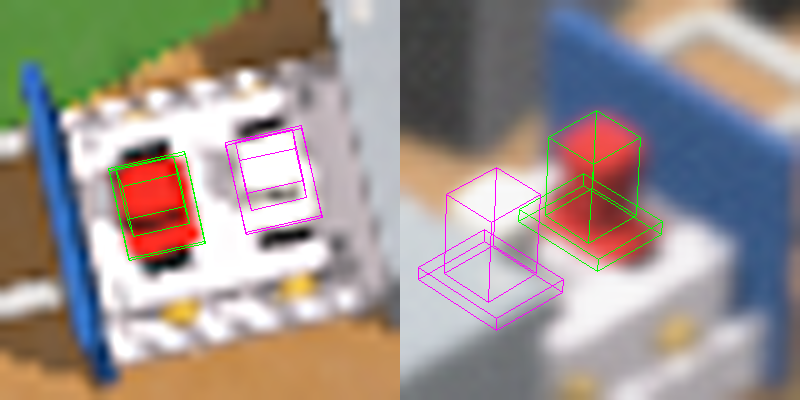

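The overlay fits: the red block is centred at about (155,190) in the left panel and the white bung at (270,165). I'll use red at (0.6935, 0.129) and yaw 12.2°.

```bash
python3 go.py .6935 .129 .17 12.2
```

```text
t 5.2 pos [0.6368 0.3879 0.2527] F [ 0.02  0.06 -0.11] travel [-0.2651 -0.0004  0.0824] ang [ 0.0003 -0.0013  0.004 ]
```

```bash
python3 -m handwheel '[{"travel":[-0.05,0,0],"angular":[0,0,0],"grip":0.5},{"travel":[-0.10,0,0],"angular":[0,0,0],"grip":0.5},{"travel":[-0.15,0,0],"angular":[0,0,0],"grip":0.5},{"travel":[-0.20,0,0],"angular":[0,0,0],"grip":0.5},{"travel":[-0.24,0,0.03],"angular":[0,0,0],"grip":0.5},{"travel":[-0.2655,-0.0005,0.06],"angular":[0,0,0.003],"grip":0.5},{"travel":[-0.2655,-0.0005,0.0825],"angular":[0,0,0.003],"grip":0.5},{"travel":[-0.2655,-0.0005,0.0825],"angular":[0,0,0.003],"grip":0.5},{"travel":[-0.2655,-0.0005,0.0825],"angular":[0,0,0.003],"grip":0.5}]'; python3 go.py .6935 .129 .070 12.2
```

```text
time_s: 6.1
eef_pos: [0.6941, 0.1242, 0.1707]
eef_rot: [-0.0, 0.629, 0.777, 0.0]
wrist_force: [0.9, 0.2, 0.5]
finger_gap: 0.503
grip_force: 0.0
t 6.1 pos [0.6941 0.1242 0.1707] F [0.85 0.23 0.48] travel [0.0048 0.0004 0.1007] ang [ 0.0001 -0.0003 -0.0034]
```

```bash
python3 -m handwheel '[{"travel":[0.005,0,0.03],"angular":[0,0,-0.003],"grip":0.5},{"travel":[0.005,0.0004,0.06],"angular":[0,0,-0.003],"grip":0.5},{"travel":[0.005,0.0004,0.08],"angular":[0,0,-0.003],"grip":0.5},{"travel":[0.005,0.0004,0.09],"angular":[0,0,-0.003],"grip":0.5},{"travel":[0.005,0.0004,0.0995],"angular":[0,0,-0.003],"grip":0.5},{"travel":[0.005,0.0004,0.0995],"angular":[0,0,-0.003],"grip":0.5},{"travel":[0.005,0.0004,0.0995],"angular":[0,0,-0.003],"grip":0.5}]'; python3 - <<'E'
from h import *
s=snap("scene","pics/scene2.png"); cv2.imwrite("pics/crop2.png",cv2.resize(s["image"][140:240,260:360],(600,600),interpolation=cv2.INTER_CUBIC)); print(env.observe()["eef_pos"],env.observe()["wrist_force"])
E
```

```text
time_s: 6.8
eef_pos: [0.6938, 0.1297, 0.0718]
eef_rot: [0.001, 0.628, 0.778, 0.001]
wrist_force: [0.0, 0.6, 0.5]
finger_gap: 0.5
grip_force: 0.0
[0.69385632 0.12965505 0.0719018 ] [ 0.17533403  0.00253843 -0.03916246]
```

View pics/crop2.png

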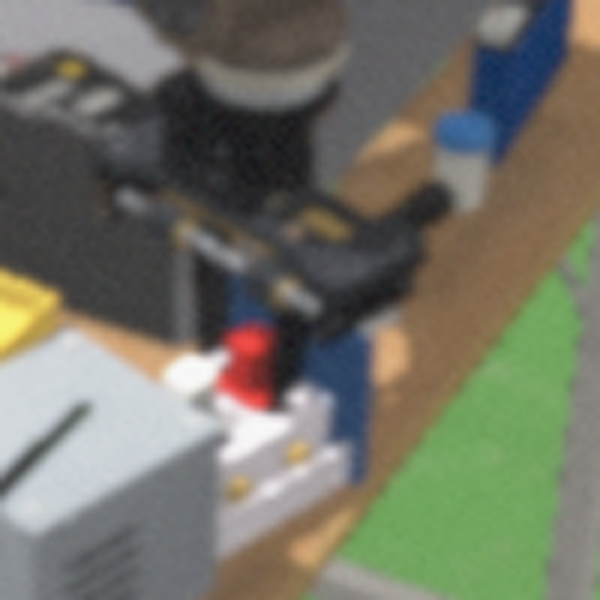

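The fingers straddle the red bung: they stand at about (205,310) and (290,350), with the block at (247,365) between them. Now I'll close.

```bash
python3 -m handwheel '[{"travel":[0,0,0],"angular":[0,0,0],"grip":0.7},{"travel":[0,0,0],"angular":[0,0,0],"grip":0.8},{"travel":[0,0,0],"angular":[0,0,0],"grip":1},{"travel":[0,0,0],"angular":[0,0,0],"grip":1},{"travel":[0,0,0],"angular":[0,0,0],"grip":1},{"travel":[0,0,0],"angular":[0,0,0],"grip":1}]'; python3 -c "
from rig import env
print(env.observe()['wrist_force'])
import numpy as np
# pivot table D0=.022
for h,th in [(.5,.025),(1,.05),(1.5,-.025),(2,-.1),(2.5,.025),(3,.15),(3.4,.075),(3.8,0),(4.2,-.075),(4.5,-.15)]:
    d=22+h; print(h,th,round(d*np.sin(th),1),round(22-d*np.cos(th),1))"
```

```text
time_s: 7.45
eef_pos: [0.6937, 0.1296, 0.0709]
eef_rot: [0.0, 0.628, 0.778, 0.0]
wrist_force: [2.1, 1.1, 0.8]
finger_gap: 0.207
grip_force: 30.0
[2.09541618 1.14594751 0.75886662]
0.5 0.025 0.6 -0.5
1 0.05 1.1 -1.0
1.5 -0.025 -0.6 -1.5
2 -0.1 -2.4 -1.9
2.5 0.025 0.6 -2.5
3 0.15 3.7 -2.7
3.4 0.075 1.9 -3.3
3.8 0 0.0 -3.8
4.2 -0.075 -2.0 -4.1
4.5 -0.15 -4.0 -4.2
```

Gripped well: a 20 mm gap at 30 N. I'll start rocking with a small amplitude that grows as the bung rises.

```bash
python3 -m handwheel '[{"travel":[0,0.0006,-0.0005],"angular":[0.025,0,0],"grip":1},{"travel":[0,0.0011,-0.001],"angular":[0.05,0,0],"grip":1},{"travel":[0,-0.0006,-0.0015],"angular":[-0.025,0,0],"grip":1},{"travel":[0,-0.0024,-0.0019],"angular":[-0.1,0,0],"grip":1},{"travel":[0,-0.0009,-0.0022],"angular":[-0.037,0,0],"grip":1},{"travel":[0,0.0006,-0.0025],"angular":[0.025,0,0],"grip":1},{"travel":[0,0.0022,-0.0027],"angular":[0.09,0,0],"grip":1},{"travel":[0,0.0037,-0.0027],"angular":[0.15,0,0],"grip":1},{"travel":[0,0.0019,-0.0033],"angular":[0.075,0,0],"grip":1},{"travel":[0,0,-0.0038],"angular":[0,0,0],"grip":1},{"travel":[0,-0.002,-0.0041],"angular":[-0.075,0,0],"grip":1},{"travel":[0,-0.004,-0.0042],"angular":[-0.15,0,0],"grip":1},{"travel":[0,-0.002,-0.0046],"angular":[-0.075,0,0],"grip":1},{"travel":[0,0,-0.005],"angular":[0,0,0],"grip":1}]'; python3 go.py .6938 .1297 .070 12.2
```

```text
time_s: 8.85
eef_pos: [0.6934, 0.1295, 0.0761]
eef_rot: [-0.0, 0.628, 0.778, -0.0]
wrist_force: [3.5, 2.2, -2.4]
finger_gap: 0.21
grip_force: 30.0
t 8.85 pos [0.6934 0.1295 0.0761] F [ 3.52  2.16 -2.36] travel [0.0001 0.0004 0.0061] ang [-0.0008  0.     -0.0003]
```

```bash
python3 -m handwheel '[{"travel":[0,0.0021,-0.0003],"angular":[0.075,0,0],"grip":1},{"travel":[0,0.0042,-0.0005],"angular":[0.15,0,0],"grip":1},{"travel":[0,0.0021,-0.0011],"angular":[0.075,0,0],"grip":1},{"travel":[0,0,-0.0016],"angular":[0,0,0],"grip":1},{"travel":[0,-0.0022,-0.0019],"angular":[-0.075,0,0],"grip":1},{"travel":[0,-0.0044,-0.0021],"angular":[-0.15,0,0],"grip":1},{"travel":[0,-0.0022,-0.0027],"angular":[-0.075,0,0],"grip":1},{"travel":[0,0,-0.0032],"angular":[0,0,0],"grip":1},{"travel":[0,0.0023,-0.0035],"angular":[0.075,0,0],"grip":1},{"travel":[0,0.0046,-0.0037],"angular":[0.15,0,0],"grip":1},{"travel":[0,0.0024,-0.0043],"angular":[0.075,0,0],"grip":1},{"travel":[0,0,-0.0048],"angular":[0,0,0],"grip":1},{"travel":[0,-0.0024,-0.0051],"angular":[-0.075,0,0],"grip":1},{"travel":[0,-0.0049,-0.0052],"angular":[-0.15,0,0],"grip":1},{"travel":[0,-0.0025,-0.0059],"angular":[-0.075,0,0],"grip":1},{"travel":[0,0,-0.0064],"angular":[0,0,0],"grip":1}]'; python3 go.py .6938 .1297 .070 12.2
```

```text
time_s: 10.45
eef_pos: [0.6931, 0.1295, 0.0821]
eef_rot: [-0.0, 0.628, 0.778, -0.001]
wrist_force: [4.1, 2.9, -9.9]
finger_gap: 0.21
grip_force: 30.0
t 10.45 pos [0.6931 0.1295 0.0821] F [ 4.08  2.94 -9.86] travel [0.     0.0007 0.0121] ang [-0.0014 -0.0001 -0.0003]
```

```bash
python3 -m handwheel '[{"travel":[0,0.0025,0.0001],"angular":[0.075,0,0],"grip":1},{"travel":[0,0.005,0.0004],"angular":[0.15,0,0],"grip":1},{"travel":[0,0.0025,0.0001],"angular":[0.075,0,0],"grip":1},{"travel":[0,0,0],"angular":[0,0,0],"grip":1},{"travel":[0,-0.0025,0.0001],"angular":[-0.075,0,0],"grip":1},{"travel":[0,-0.005,0.0004],"angular":[-0.15,0,0],"grip":1},{"travel":[0,-0.0025,0.0001],"angular":[-0.075,0,0],"grip":1},{"travel":[0,0,0],"angular":[0,0,0],"grip":1}]'; python3 - <<'E'
from h import *
s=snap("scene","pics/scene3.png"); cv2.imwrite("pics/crop3.png",cv2.resize(s["image"][180:240,280:340],(600,600),interpolation=cv2.INTER_CUBIC)); print(env.observe()["eef_pos"],env.observe()["wrist_force"])
E
```

```text
time_s: 11.25
eef_pos: [0.6934, 0.1296, 0.0826]
eef_rot: [-0.0, 0.628, 0.778, -0.0]
wrist_force: [3.3, 1.9, -1.7]
finger_gap: 0.208
grip_force: 30.0
[0.69470031 0.1297752  0.08257666] [-2.16514041 -0.55040657  5.15579716]
```

View pics/crop3.png

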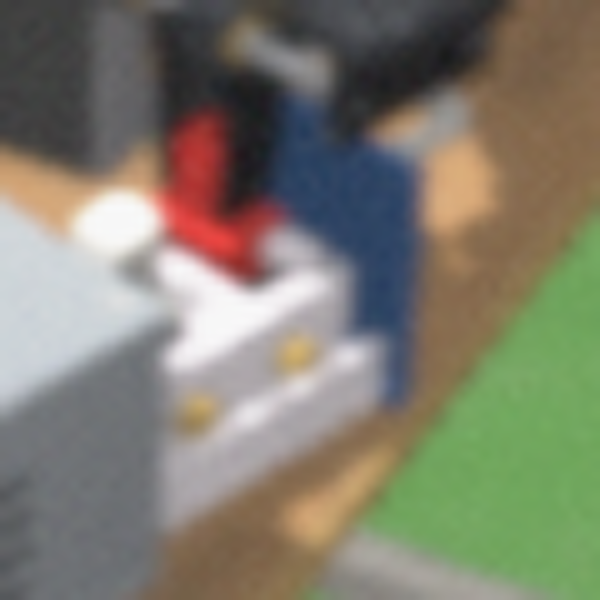

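The bung's flange is now well above the manifold at about (215,235), the manifold sits in place, and the force is back near zero. I'll keep rocking.

```bash
python3 -m handwheel '[{"travel":[0,0.0025,-0.0003],"angular":[0.075,0,0],"grip":1},{"travel":[0,0.0051,-0.0004],"angular":[0.15,0,0],"grip":1},{"travel":[0,0.0026,-0.0011],"angular":[0.075,0,0],"grip":1},{"travel":[0,0,-0.0016],"angular":[0,0,0],"grip":1},{"travel":[0,-0.0027,-0.0019],"angular":[-0.075,0,0],"grip":1},{"travel":[0,-0.0053,-0.002],"angular":[-0.15,0,0],"grip":1},{"travel":[0,-0.0027,-0.0027],"angular":[-0.075,0,0],"grip":1},{"travel":[0,0,-0.0032],"angular":[0,0,0],"grip":1},{"travel":[0,0.0028,-0.0035],"angular":[0.075,0,0],"grip":1},{"travel":[0,0.0056,-0.0036],"angular":[0.15,0,0],"grip":1},{"travel":[0,0.0028,-0.0043],"angular":[0.075,0,0],"grip":1},{"travel":[0,0,-0.0048],"angular":[0,0,0],"grip":1},{"travel":[0,-0.0029,-0.0051],"angular":[-0.075,0,0],"grip":1},{"travel":[0,-0.0058,-0.0052],"angular":[-0.15,0,0],"grip":1},{"travel":[0,-0.003,-0.0059],"angular":[-0.075,0,0],"grip":1},{"travel":[0,0,-0.0064],"angular":[0,0,0],"grip":1},{"travel":[0,0.003,-0.0067],"angular":[0.075,0,0],"grip":1},{"travel":[0,0.0061,-0.0067],"angular":[0.15,0,0],"grip":1},{"travel":[0,0.0031,-0.0075],"angular":[0.075,0,0],"grip":1},{"travel":[0,0,-0.008],"angular":[0,0,0],"grip":1}]'; python3 go.py .6938 .1297 .070 12.2
```

```text
time_s: 13.3
eef_pos: [0.6948, 0.1298, 0.0924]
eef_rot: [0.002, 0.628, 0.778, 0.002]
wrist_force: [-2.1, 1.2, 18.0]
finger_gap: 0.21
grip_force: 30.0
t 13.3 pos [0.6948 0.1298 0.0924] F [-2.06  1.19 17.98] travel [ 0.0001 -0.0011  0.0224] ang [0.0058 0.0004 0.0004]
```

```bash
python3 -m handwheel '[{"travel":[0,0,0],"angular":[0,0,0],"grip":1},{"travel":[0,0,-0.001],"angular":[0,0,0],"grip":1},{"travel":[0,0,-0.002],"angular":[0,0,0],"grip":1}]'; python3 go.py .6938 .1297 .070 12.2
```

```text
time_s: 13.6
eef_pos: [0.6939, 0.1295, 0.0934]
eef_rot: [0.001, 0.628, 0.778, 0.001]
wrist_force: [2.1, -0.1, 2.2]
finger_gap: 0.212
grip_force: 30.0
t 13.6 pos [0.6939 0.1295 0.0934] F [ 2.14 -0.12  2.18] travel [ 0.0002 -0.0001  0.0234] ang [0.0025 0.0003 0.0001]
```

Free of the lips. I'll lift it straight out.

```bash
python3 -m handwheel '[{"travel":[0,0,-0.003],"angular":[0,0,0],"grip":1},{"travel":[0,0,-0.006],"angular":[0,0,0],"grip":1},{"travel":[0,0,-0.010],"angular":[0,0,0],"grip":1},{"travel":[0,0,-0.016],"angular":[0,0,0],"grip":1},{"travel":[0,0,-0.03],"angular":[0,0,0],"grip":1},{"travel":[0,0,-0.06],"angular":[0,0,0],"grip":1},{"travel":[0,0,-0.1],"angular":[0,0,0],"grip":1},{"travel":[0,0,-0.135],"angular":[0,0,0],"grip":1},{"travel":[0,0,-0.135],"angular":[0,0,0],"grip":1},{"travel":[0,0,-0.135],"angular":[0,0,0],"grip":1}]'; python3 go.py .496 .043 .23 30; python3 go.py .496 .043 .041 30
```

```text
time_s: 14.6
eef_pos: [0.6933, 0.1295, 0.2284]
eef_rot: [0.001, 0.628, 0.778, 0.001]
wrist_force: [-0.5, -0.5, -0.3]
finger_gap: 0.21
grip_force: 30.0
t 14.6 pos [0.6933 0.1295 0.2284] F [-0.46 -0.45 -0.31] travel [-0.0429 -0.2111 -0.002 ] ang [ 0.0019  0.0005 -0.3106]
t 14.6 pos [0.6933 0.1295 0.2284] F [-0.46 -0.45 -0.31] travel [-0.0428 -0.2115  0.187 ] ang [ 0.0019  0.0005 -0.3106]
```

```bash
python3 -m handwheel '[{"travel":[-0.006,-0.03,-0.002],"angular":[0,0,-0.05],"grip":1},{"travel":[-0.014,-0.07,-0.002],"angular":[0,0,-0.12],"grip":1},{"travel":[-0.022,-0.11,-0.002],"angular":[0,0,-0.19],"grip":1},{"travel":[-0.03,-0.15,-0.002],"angular":[0,0,-0.25],"grip":1},{"travel":[-0.038,-0.185,-0.002],"angular":[0,0,-0.29],"grip":1},{"travel":[-0.043,-0.211,-0.002],"angular":[0.002,0,-0.31],"grip":1},{"travel":[-0.043,-0.211,-0.002],"angular":[0.002,0,-0.31],"grip":1},{"travel":[-0.043,-0.211,0.04],"angular":[0.002,0,-0.31],"grip":1},{"travel":[-0.043,-0.211,0.08],"angular":[0.002,0,-0.31],"grip":1},{"travel":[-0.043,-0.211,0.11],"angular":[0.002,0,-0.31],"grip":1},{"travel":[-0.043,-0.211,0.13],"angular":[0.002,0,-0.31],"grip":1},{"travel":[-0.043,-0.211,0.13],"angular":[0.002,0,-0.31],"grip":1}]'; python3 go.py .496 .043 .045 30
python3 - <<'E'
from h import *
s=snap("scene","pics/scene4.png"); t=snap("top","pics/top4.png")
im=np.hstack([cv2.resize(s["image"][150:250,220:320],(400,400)),cv2.resize(t["image"][150:250,185:285],(400,400))]); cv2.imwrite("pics/crop4.png",im)
E
```

```text
time_s: 15.8
eef_pos: [0.4951, 0.0431, 0.0942]
eef_rot: [-0.003, 0.5, 0.866, -0.002]
wrist_force: [-0.4, 0.3, 0.3]
finger_gap: 0.21
grip_force: 30.0
t 15.8 pos [0.4951 0.0431 0.0942] F [-0.44  0.31  0.33] travel [-0.0007  0.001   0.0492] ang [-0.0066 -0.0035 -0.0009]
```

View pics/crop4.png

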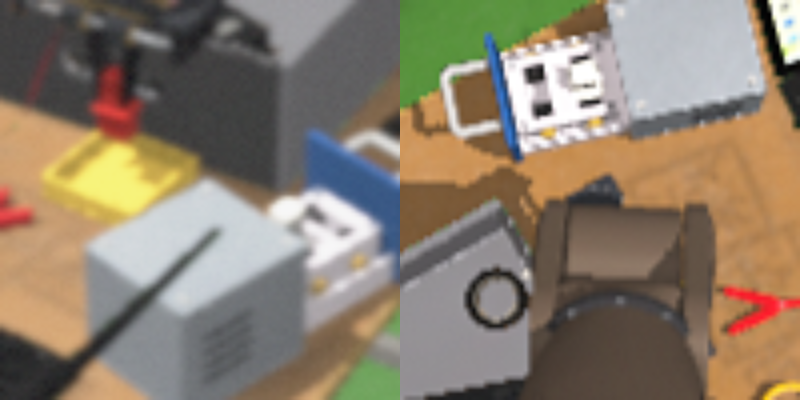

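The red bung hangs over the tray at about (118,115). The manifold is home with the front port empty at (535,85), and the white bung is seated at (580,75). I'll lower, release and back off.

```bash
python3 -m handwheel '[{"travel":[0,0,0.02],"angular":[0,0,0],"grip":1},{"travel":[0,0,0.035],"angular":[0,0,0],"grip":1},{"travel":[0,0,0.044],"angular":[0,0,0],"grip":1},{"travel":[0,0,0.049],"angular":[0,0,0],"grip":1},{"travel":[0,0,0.049],"angular":[0,0,0],"grip":1},{"travel":[0,0,0.049],"angular":[0,0,0],"grip":1}]'; python3 go.py .496 .043 .045 30
```

```text
time_s: 16.5
eef_pos: [0.4965, 0.0429, 0.0486]
eef_rot: [-0.0, 0.5, 0.866, -0.001]
wrist_force: [0.9, -0.1, -0.0]
finger_gap: 0.208
grip_force: 30.0
t 16.5 pos [0.4965 0.0429 0.0486] F [ 0.92 -0.07 -0.04] travel [ 0.0003 -0.0003  0.0036] ang [-0.0011  0.0001 -0.0006]
```

```bash
python3 -m handwheel '[{"travel":[0,0,0.002],"angular":[0,0,0],"grip":1},{"travel":[0,0,0.004],"angular":[0,0,0],"grip":1},{"travel":[0,0,0.004],"angular":[0,0,0],"grip":1}]'; python3 -m handwheel '[{"travel":[0,0,0],"angular":[0,0,0],"grip":0.7},{"travel":[0,0,0],"angular":[0,0,0],"grip":0.5},{"travel":[0,0,0],"angular":[0,0,0],"grip":0.5},{"travel":[0,0,0],"angular":[0,0,0],"grip":0.5},{"travel":[0,0,-0.02],"angular":[0,0,0],"grip":0.5},{"travel":[0,0,-0.05],"angular":[0,0,0],"grip":0.5},{"travel":[0,0,-0.1],"angular":[0,0,0],"grip":0.5},{"travel":[0,0,-0.15],"angular":[0,0,0],"grip":0.5},{"travel":[0,0,-0.2],"angular":[0,0,0],"grip":0.5},{"travel":[0,0,-0.25],"angular":[0,0,0],"grip":0.5},{"travel":[0,0,-0.25],"angular":[0,0,0],"grip":0.5},{"travel":[0,0,-0.25],"angular":[0,0,0],"grip":0.5}]'
python3 - <<'E'
from h import *
s=snap("scene","pics/scene5.png"); cv2.imwrite("pics/crop5.png",cv2.resize(s["image"][150:250,220:320],(600,600),interpolation=cv2.INTER_CUBIC)); print(env.observe()["wrist_force"])
E
```

```text
time_s: 16.8
eef_pos: [0.496, 0.0429, 0.044]
eef_rot: [-0.001, 0.5, 0.866, -0.001]
wrist_force: [0.1, 0.5, -0.7]
finger_gap: 0.209
grip_force: 30.0
time_s: 18.0
eef_pos: [0.4964, 0.043, 0.2948]
eef_rot: [0.0, 0.5, 0.866, -0.0]
wrist_force: [0.1, -0.6, 0.1]
finger_gap: 0.498
grip_force: 0.0
[ 0.53224275 -0.09170972 -0.62063752]
```

View pics/crop5.png

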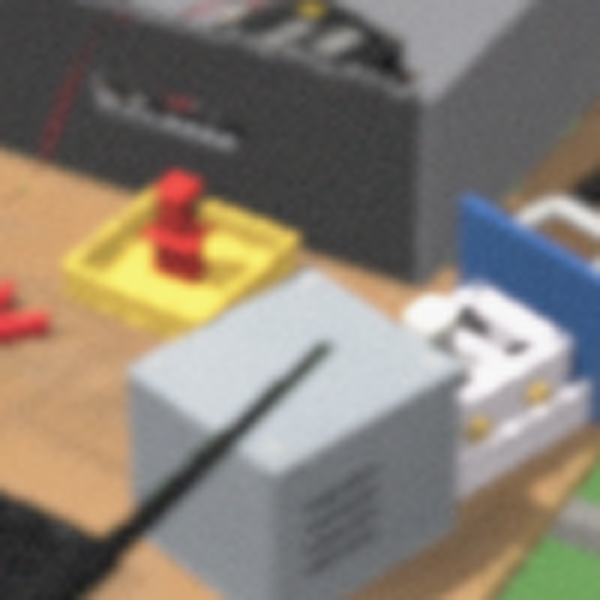

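The red bung stands upright in the tray at (180,230). The drawer is out, with the manifold home and the white bung at (430,312) in its port. Handing in.

```bash
python3 -c "
from rig import env
print(env.finish_job())"
```

```text
the job is handed in; nothing more can be done
None
```

I handed the job in at about 18 s: the last picture shows the red bung standing released in the yellow tray, the drawer out, the manifold down and the white bung in its port; no verdict was returned.

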